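# Open a slack handwheel valve by one division of its stem pointer

### The arm

A 6-joint arm with a two-finger parallel gripper is mounted at the origin on a cart in front of the work surface, level with it; the furniture and walls round the work are solid. World frame = base frame: x ahead of the robot, y to its left, z up, the work surface at z = 0. Lengths are in m, angles in rad, forces in N, time in s.
With the tool pointing down it reaches from about 0.375 to 0.9 m from the base axis. Payload 3.1 kg.
Tool frame: the origin (TCP) lies at the very end of the fingers, on their centre line; the grasp point (between the pads) lies 19 mm behind it (bot.tcp_to_grasp is the distance from the TCP to the grasp point, in m); z points along the fingers, y is the line along which they close (so a half turn about z gives the same grasp; the last joint's range is limited). The gripper opens to 87 mm and grips with 3 to 60 N. Pads are 19 mm wide; open, the fingers measure 117 mm over their backs; the gripper's body (75 mm by 190 mm) begins 51 mm behind the grasp point.
Start: joints at [0.982, 0.527, 1.433, -0, 1.181, -0.178], TCP at [0.25, 0.573, 0.192] pointing down, gripper open.
Joint ranges: [-3.08, 3.08], [-0.75, 2.2], [0.22, 2.44], [-1.43, 4.57], [0, 2.65], [-2.85, 2.85]. Speed limits (rad/s): [2.79, 2.79, 3.14, 3.14, 3.14, 3.14].

### API

Orientations are given as a unit quaternion [x, y, z, w].
In Python, from cell import bot gives the robot as it stands.
- The arm moves only by the tool step_arm, never from a script. Its argument "commands" is text: rows parted by semicolons, each of 7 numbers parted by spaces: the opening in per cent of the stroke, from 0 (shut) to 100 (fully open), then the shift along the world's x, y, z in m, then the turn, a rotation vector about the world's x, y, z in degrees. In form: jaw tx ty tz wx wy wz; .... A call has 1 to 20 rows; each row is the pose to reach, as a shift and turn from the pose commanded when the call began; what a row does not reach only later rows make up. A row lasts 1/10 s, in which the tool goes at most 50 mm and 8.59 degrees, less where a joint would pass 70% of its speed; a pose out of reach is approached as far as the arm can. A call with a gripper value outside its range is refused whole. The fingers move at their own pace and stop on an object; the grip force is fixed at half the most. Time passes only in rows, so rows that repeat a pose let the fingers close. It gives the time, the measured TCP pose, the force, the opening and the grip force at its end, in the units of the state.
- bot.read_state(): the state, without advancing time (a new reading comes with each control period).
- bot.camera(name): name is "scene" or "top" or "wrist"; returns a dict with "img" (384x512x3 uint8, red, green, blue), "fx", "fy", "cx", "cy" (pixels), "R" (3x3) and "t" (3): a world point X has camera coordinates R X + t; the wrist camera has in their place "T_tool_cam" (4x4, takes a point from camera to tool coordinates, whose origin is the TCP and whose axes are the flange's). Camera axes: x right, y down, z forward; pixel columns grow to the right and rows downward; lengths in m; the calibration is good to about 2 mm. The wrist camera is an equidistant fisheye: a pixel r from the principal point sees the ray r / f radians off the axis. A picture is of the moment at which its call begins: read the wrist's pose just before it. There is no depth.
- bot.hand_in(): hands the job in; it is judged then, once.
Trained networks look in a picture, given as the dict that the camera call returned (one of the last four; its "shot" number tells which), for a name from the list of things; names that differ only in an ending like _2 or _b are one class to them, and where a whole thing is asked for, a point or a joint stands for the part that bears it (a point fixed in the world has none). Each returns a list of dicts, best first, with "score" (0 to 1); they miss things now and then, are a little off and sometimes report something else, mostly with a low value. They report only what shows in the picture. A call takes as long as a camera call.
- bot.look_for(picture, thing): "bbox" ([left, top, right, bottom] in pixels, round what is visible of it).
- bot.silhouettes(picture, thing): "region" (384x512 bool, what is visible of it) and "bbox" ([left, top, right, bottom] in pixels, round what is visible of it).
The state is a dict: "time": time; "joint_pos": joint angles; "dq": joint speeds; "effort": joint torques, N m; "eef_pos": TCP position; "ee_rot": TCP orientation; "contact_force": force on the tool from outside, world axes, zero at the start; "moment": the same for the moment, N m; "gripper_width": opening from 0.0 (shut) to 1.0 (fully open); "grasp_force": force on a finger pad.
Only numpy, scipy, OpenCV 4.12 (cv2) and the standard library are available. Lean on these libraries where they do the work, as an engineer would, in place of code of your own. Each camera call takes 0.05 s, during which the arm holds its last target. There are 200 camera calls.

### The job

Open the valve with the round, spoked handwheel by one long division of its dial (30 degrees of its stem): turn the wheel anticlockwise, first through its slack, and count only from where the pointer under the wheel begins to move, until the pointer stands at the next long mark. Let go of the wheel there, and leave the neighbouring valve with the cross handle shut.

Things in the scene. Friction and masses are not known exactly. Their poses are not given: they have to be found in the camera images.
- wheel_grip (a point): Grip point on the valve with the dark round spoked wheel (76 mm across, rim top 86 mm above the desk). On its hub stands a flat-sided grip bar 50 mm long, 16 mm thick, from 87 to 127 mm above the desk. The point is on the vertical wheel axis in the bar, 14 mm under its top; z up, x along the bar's length (pinch across y), turning with the wheel, which stays where it is left.
- pointer_tip (a point): Tip of the dark pointer on this valve's stem, 53 mm from the wheel axis, 60 mm above the desk, over the white dial (116 mm across), outside the wheel rim. It starts at the first long dial mark (shut), which points to the robot's left (+y) within 15 degrees; the next long mark is 30 degrees on anticlockwise (more follow every 30 degrees, with short marks half-way).
- wheel_stem (a joint): Angle of this valve's stem and pointer, rad: 0 shut (start, at its stop), growing anticlockwise from above, 0.524 at the next long mark, stop at 1.6. The wheel is loose on it: from its start it turns 11 to 52 degrees anticlockwise, differing each time, before the stem goes with it; turned back it runs free again. The stem needs about 0.15 N m.
- cross_stem (a joint): Angle of the neighbouring valve's handle and stem, rad: 0 shut (start), growing anticlockwise. It is like the first (base 104 mm square, both fixed) but has a bare four-arm cross, 83 mm across, top 92 mm above the desk, about 17 cm to the left or right. Leave it alone. Left of both a screen on a post spans x, y = 0.45, 0.41 to 0.86, 0.03 m, 0.2 to 0.57 m up: swing the arm in front of it.

How it is judged:
At the end, for the whole second after the job is handed in: The stem and its pointer rest at the next long mark, 30 degrees open, within 10 degrees (0.349 to 0.699 rad), and the neighbouring valve is still shut (under 0.1 rad) (value of joint wheel_stem between 0.349 and 0.699 rad and velocity of joint wheel_stem between -0.05 and 0.05 rad/s and value of joint cross_stem below 0.1 rad); the robot touches nothing.
It fails at once if the neighbouring valve is turned by more than 0.15 rad (value of joint cross_stem above 0.15 rad).
It also fails if it takes over 38 s, if anything falls off the work surface, if the arm or the gripper's body presses on something with over 40 N, if the wrist force passes 120 N, or if a joint passes its speed limit or range.

## Working session

There is one attempt and no reset: what is moved stays moved. The work goes in short steps, Python scripts to look and compute and a tool call to move; the robot and the scene stay as the last step left them, time stands still between calls to the robot, and variables do not carry over. Pictures are saved under pics/ and viewed, at most 10 in all, crops included, and the job is handed in when it is done.

Besides the shell and the picture viewer there is one more tool, called by a JSON object that holds its "op" and its "data", one argument or row to a line. step_arm: Moves the arm, as the interface text tells. Its arguments: {"type":"object","properties":{"commands":{"type":"string"}},"required":["commands"]}

```bash
mkdir -p pics; cat > h.py <<'E'
import numpy as np, cv2
from cell import bot
def save(c,n): cv2.imwrite('pics/'+n+'.png',cv2.cvtColor(c['img'],cv2.COLOR_RGB2BGR))
def proj(c,X):
    p=np.asarray(c['R'])@np.asarray(X,float)+np.asarray(c['t']); return np.array([c['fx']*p[0]/p[2]+c['cx'],c['fy']*p[1]/p[2]+c['cy']])
def back(c,uv,z):
    R=np.asarray(c['R']);o=-R.T@np.asarray(c['t']);d=R.T@np.array([(uv[0]-c['cx'])/c['fx'],(uv[1]-c['cy'])/c['fy'],1]);return o+d*(z-o[2])/d[2]
E
python3 - <<'E'
from h import *
ims=[]
for n in('top','scene'):
    c=bot.camera(n);ims.append(c['img'])
    for t in('wheel_grip','pointer_tip','wheel_stem','cross_stem'):
        for r in bot.look_for(c,t)[:2]:
            b=r['bbox'];m=[(b[0]+b[2])/2,(b[1]+b[3])/2];print(n,t,r['score'],np.round(b),back(c,m,.07).round(3))
    save(c,n)
s=bot.read_state();print(s['eef_pos'],s['ee_rot'],s['time'])
cv2.imwrite('pics/both.png',cv2.cvtColor(np.hstack([cv2.resize(i,(400,300)) for i in ims]),cv2.COLOR_RGB2BGR))
E
```

```text
top wheel_grip 0.68 [299. 185. 337. 222.] [ 0.536 -0.276  0.07 ]
top pointer_tip 0.84 [293. 180. 339. 221.] [ 0.542 -0.272  0.07 ]
top wheel_stem 0.6 [293. 182. 340. 224.] [ 0.538 -0.273  0.07 ]
top cross_stem 0.82 [197. 170. 238. 207.] [ 0.562 -0.08   0.07 ]
scene wheel_grip 0.8 [263. 145. 298. 179.] [ 0.549 -0.295  0.07 ]
scene pointer_tip 0.69 [263. 145. 301. 185.] [ 0.542 -0.291  0.07 ]
scene wheel_stem 0.75 [259. 148. 299. 188.] [ 0.54  -0.278  0.07 ]
scene cross_stem 0.57 [184. 199. 232. 238.] [ 0.558 -0.083  0.07 ]
[0.24952738 0.57295538 0.19172333] [ 2.03937100e-01  9.78983992e-01 -4.78697724e-05 -1.15399394e-05] 0.5
```

```bash
python3 - <<'E'
import cv2,numpy as np
a=cv2.imread('pics/top.png')[155:245,180:360];b=cv2.imread('pics/scene.png')[130:250,170:320]
a=cv2.resize(a,(600,300),interpolation=cv2.INTER_CUBIC)
cv2.imwrite('pics/crop.png',np.vstack([cv2.resize(a,(600,300)),cv2.resize(b,(375,300),interpolation=cv2.INTER_CUBIC) if 0 else cv2.copyMakeBorder(cv2.resize(b,(375,300),interpolation=cv2.INTER_CUBIC),0,0,0,225,0)]))
E
```

```text
(no output)
```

View pics/both.png

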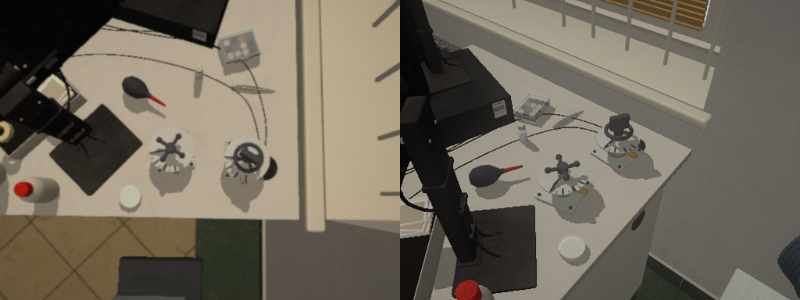

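View pics/crop.png

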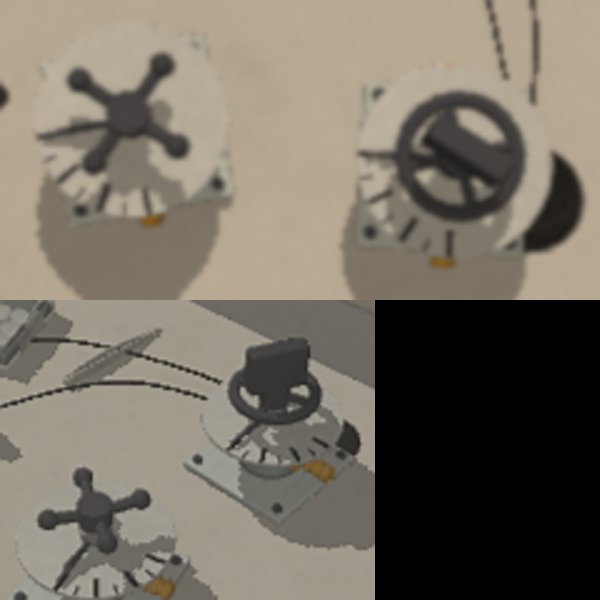

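Top camera: the spoked wheel is at about (318, 202), with its bar running upper-left to lower-right and its pointer towards image left (+y). The cross valve is at about (218, 189), on the robot's left. A ledge lies beyond the right-hand desk edge, so I'll check its height before moving.

```bash
python3 - <<'E'
from h import *
t=bot.camera('top');s=bot.camera('scene')
print('wheel',back(t,(318,202),.082),back(s,(280,166),.082))
def tri(a,b):
    A=[];B=[]
    for c,u in((t,a),(s,b)):
        R=np.asarray(c['R']);o=-R.T@np.asarray(c['t']);d=R.T@np.array([(u[0]-c['cx'])/c['fx'],(u[1]-c['cy'])/c['fy'],1]);d/=np.linalg.norm(d)
        P=np.eye(3)-np.outer(d,d);A.append(P);B.append(P@o)
    return np.linalg.solve(sum(A),sum(B))
print('ledge',tri((393,294),(397,156)),'wheel tri',tri((318,202),(280,166)))
print('ledge at z .1,.2,.3',[back(t,(393,200),z).round(3) for z in(.1,.2,.3,.4)])
E
```

```text
wheel [ 0.53746423 -0.27409048  0.082     ] [ 0.53503102 -0.27228538  0.082     ]
ledge [ 0.36316359 -0.40817309  0.11162966] wheel tri [ 0.53728197 -0.27476836  0.07925755]
ledge at z .1,.2,.3 [array([ 0.542, -0.412,  0.1  ]), array([ 0.53 , -0.382,  0.2  ]), array([ 0.519, -0.351,  0.3  ]), array([ 0.508, -0.321,  0.4  ])]
```

{"op": "step_arm", "data": {
  "commands": "100 -0.02 -0.045 0.01 0 0 0; 100 -0.04 -0.09 0.02 0 0 0; 100 -0.06 -0.13 0.04 0 0 0; 100 -0.075 -0.17 0.06 0 0 0; 100 -0.035 -0.195 0.075 0 0 -6; 100 0.006 -0.221 0.08 0 0 -12; 100 0.041 -0.25 0.08 0 0 -18; 100 0.073 -0.282 0.08 0 0 -24; 100 0.102 -0.317 0.08 0 0 -30; 100 0.127 -0.356 0.08 0 0 -36; 100 0.147 -0.396 0.08 0 0 -42; 100 0.164 -0.439 0.08 0 0 -48; 100 0.176 -0.483 0.08 0 0 -54; 100 0.183 -0.528 0.08 0 0 -60; 100 0.185 -0.573 0.08 0 0 -66; 100 0.183 -0.618 0.08 0 0 -72; 100 0.176 -0.663 0.08 0 0 -78; 100 0.164 -0.707 0.08 0 0 -84; 100 0.17 -0.75 0.07 0 0 -90; 100 0.2 -0.785 0.06 0 0 -96"
}}

```text
time: 2.6
eef_pos: [0.4475, -0.2141, 0.2522]
ee_rot: [0.866, 0.5, -0.0, 0.0]
contact_force: [1.5, 0.7, -0.0]
gripper_width: 1.001
grasp_force: 0.0
```

```bash
cat >> h.py <<'E'
from scipy.spatial.transform import Rotation as Rn
def wback(c,s,uv,z):
    T=np.asarray(c['T_tool_cam']);x=(uv[0]-c['cx'])/c['fx'];y=(uv[1]-c['cy'])/c['fy'];r=np.hypot(x,y)
    d=np.array([np.sin(r)*x/r,np.sin(r)*y/r,np.cos(r)]) if r>0 else np.array([0,0,1.])
    W=Rn.from_quat(s['ee_rot']).as_matrix();o=W@T[:3,3]+s['eef_pos'];d=W@T[:3,:3]@d;return o+d*(z-o[2])/d[2]
def wproj(c,s,X):
    T=np.asarray(c['T_tool_cam']);W=Rn.from_quat(s['ee_rot']).as_matrix();p=W.T@(np.asarray(X)-s['eef_pos']);p=T[:3,:3].T@(p-T[:3,3])
    th=np.arctan2(np.hypot(p[0],p[1]),p[2]);u=p[:2]/np.hypot(p[0],p[1])*th;return np.array([c['fx']*u[0]+c['cx'],c['fy']*u[1]+c['cy']])
def rect(c,s,ctr,z,w=.16,n=480):
    "orthophoto of plane z: image up=+x, left=+y"
    g=np.linspace(w/2,-w/2,n);m=np.zeros((n,n,2),np.float32)
    for i in range(n):
        for j in range(n): m[i,j]=wproj(c,s,[ctr[0]+g[i],ctr[1]+g[j],z])
    return cv2.remap(c['img'],m[...,0],m[...,1],cv2.INTER_CUBIC)
E
python3 - <<'E'
from h import *
s=bot.read_state();c=bot.camera('wrist');save(c,'w1')
ctr=(.537,-.273)
ims=[rect(c,s,ctr,z,n=390) for z in(.127,.06)]
cv2.imwrite('pics/r1.png',cv2.cvtColor(np.hstack(ims),cv2.COLOR_RGB2BGR))
print(c['fx'],c['cx'],c['cy'],wproj(c,s,[.537,-.273,.1]))
for t in('wheel_grip','pointer_tip'):
    for r in bot.silhouettes(c,t)[:1]:print(t,r['score'],r['bbox'])
E
```

```text
297.3186396354542 256.2816803667583 190.4608930040619 [344.1150682  178.65517948]
wheel_grip 0.66 [309.2, 147.9, 368.1, 206.1]
pointer_tip 0.93 [313.4, 141.2, 369.5, 204.5]
```

View pics/r1.png

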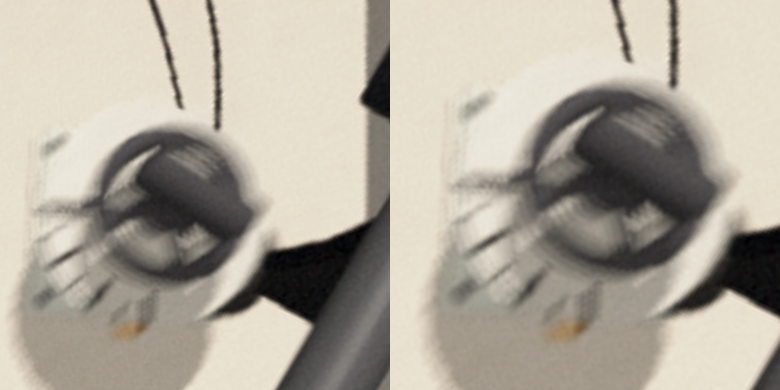

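View pics/w1.png

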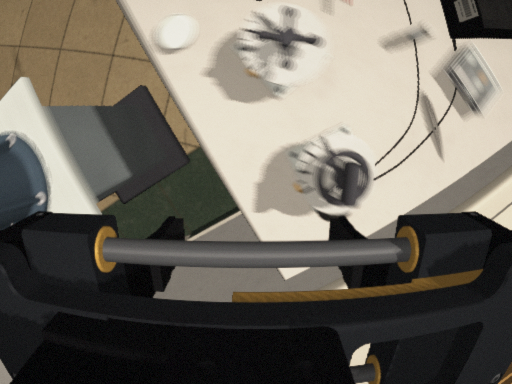

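The arm was still settling, so the picture is blurred, but the wheel shows at about (345, 175) with its bar upright in the image. I'll retake it at rest.

{"op": "step_arm", "data": {
  "commands": "100 0 0 0 0 0 0; 100 0 0 0 0 0 0; 100 0 0 0 0 0 0"
}}

```text
time: 3.05
eef_pos: [0.4492, -0.2108, 0.2522]
ee_rot: [0.864, 0.504, 0.0, 0.0]
contact_force: [-0.1, 0.2, -0.0]
gripper_width: 1.003
grasp_force: 0.0
```

```bash
python3 - <<'E'
from h import *
s=bot.read_state();c=bot.camera('wrist')
ctr=(.537,-.273)
ims=[rect(c,s,ctr,z,n=390) for z in(.127,.06)]
cv2.imwrite('pics/r2.png',cv2.cvtColor(np.hstack(ims),cv2.COLOR_RGB2BGR))
print(s['dq'])
E
```

```text
[-0.00276255 -0.00081327 -0.00304263 -0.000102   -0.0031399   0.00127362]
```

View pics/r2.png

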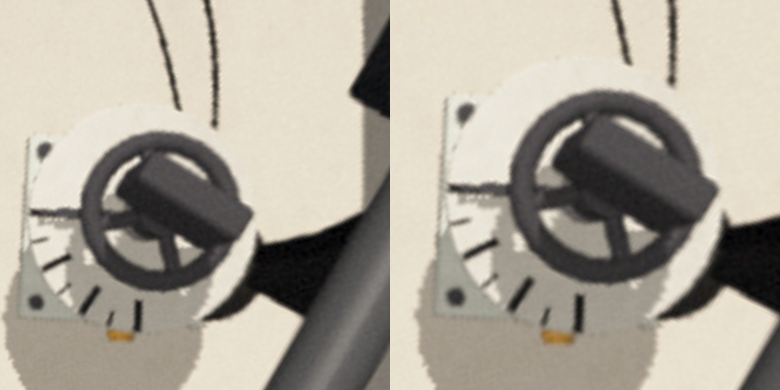

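At rest, the bar top is centred 0.4 mm back and 1.2 mm left of my guess, so the axis is at (0.5366, -0.272). The bar lies at azimuth about 58°, measures about 48 mm (given 50), and the pointer is at about 87°, within 15° of +y. Next: move over it, descend and grip.

{"op": "step_arm", "data": {
  "commands": "100 0.035 -0.025 0 0 0 -1; 100 0.07 -0.05 0 0 0 -2; 100 0.087 -0.061 -0.02 0 0 -2.5; 100 0.087 -0.061 -0.06 0 0 -2.5; 100 0.087 -0.061 -0.1 0 0 -2.5; 100 0.087 -0.061 -0.13 0 0 -2.5; 100 0.087 -0.061 -0.15 0 0 -2.5; 100 0.087 -0.061 -0.157 0 0 -2.5; 100 0.087 -0.061 -0.157 0 0 -2.5; 40 0.087 -0.061 -0.157 0 0 -2.5; 0 0.087 -0.061 -0.157 0 0 -2.5; 0 0.087 -0.061 -0.157 0 0 -2.5; 0 0.087 -0.061 -0.157 0 0 -2.5; 0 0.087 -0.061 -0.157 0 0 -2.5; 0 0.087 -0.061 -0.157 0 0 -2.5; 0 0.087 -0.061 -0.157 0 0 -2.5"
}}

```text
time: 4.7
eef_pos: [0.5366, -0.273, 0.0948]
ee_rot: [0.875, 0.485, 0.0, 0.0]
contact_force: [-0.3, 0.9, -0.8]
gripper_width: 0.447
grasp_force: 0.0
```

```bash
python3 - <<'E'
from h import *
s=bot.read_state();c=bot.camera('wrist')
ctr=(.5366,-.272)
a=rect(c,s,ctr,.06,n=390)
t=bot.camera('top');m=cv2.resize(t['img'][170:235,280:345],(390,390),interpolation=cv2.INTER_CUBIC)
cv2.imwrite('pics/r3.png',cv2.cvtColor(np.hstack([a,m]),cv2.COLOR_RGB2BGR))
print({k:np.round(s[k],3) for k in('time','joint_pos','moment','contact_force','gripper_width')})
E
```

```text
{'time': np.float64(4.7), 'joint_pos': array([-0.656,  0.619,  1.578,  0.   ,  0.944, -0.097]), 'moment': array([-0.112,  0.139, -0.053]), 'contact_force': array([-0.348,  0.853, -0.803]), 'gripper_width': np.float64(0.447)}
```

View pics/r3.png

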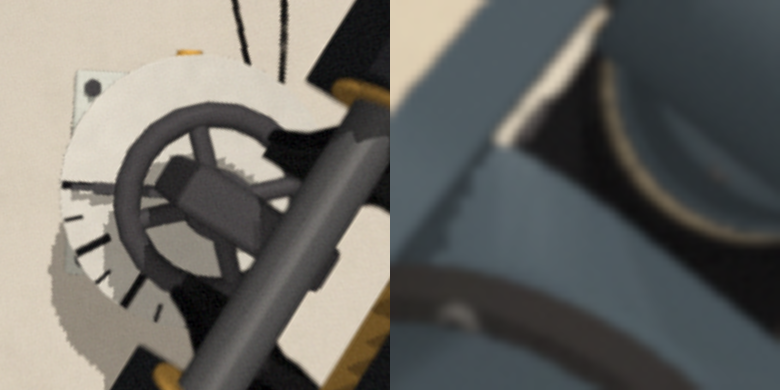

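The wrist view shows the pointer (tip at (62, 185)) at azimuth 85.7° and the next long marks (93, 245) and (130, 292) at 116° and 146°, so the dial can be read while gripping. The fingers are still closing.

{"op": "step_arm", "data": {
  "commands": "0 0 0 0 0 0 0; 0 0 0 0 0 0 0; 0 0 0 0 0 0 0; 0 0 0 0 0 0 0; 0 0 0 0 0 0 0; 0 0 0 0 0 0 0"
}}

```text
time: 5.4
eef_pos: [0.5378, -0.2739, 0.0949]
ee_rot: [0.875, 0.484, 0.001, 0.001]
contact_force: [5.1, -2.9, -3.8]
gripper_width: 0.165
grasp_force: 30.0
```

{"op": "step_arm", "data": {
  "commands": "0 0.001 -0.001 0 0 0 3; 0 0.001 -0.001 0 0 0 6; 0 0.001 -0.001 0 0 0 9; 0 0.001 -0.001 0 0 0 10; 0 0.001 -0.001 0 0 0 10; 0 0.001 -0.001 0 0 0 10"
}}

```text
time: 6.0
eef_pos: [0.5377, -0.2738, 0.0948]
ee_rot: [0.829, 0.559, 0.0, -0.0]
contact_force: [2.7, -0.7, -1.8]
gripper_width: 0.162
grasp_force: 30.0
```

```bash
cat > m.py <<'E'
from h import *
s=bot.read_state();c=bot.camera('wrist')
q=s['ee_rot'];R=Rn.from_quat(q).as_matrix()
print('t',s['time'],'yaz',round(np.degrees(np.arctan2(R[1,1],R[0,1])),1),'Mz',np.round(s['moment'],3),'F',np.round(s['contact_force'],1),'g',s['grasp_force'],np.round(s['eef_pos'],4),'q6',round(s['joint_pos'][5],2))
g=cv2.cvtColor(c['img'],cv2.COLOR_RGB2GRAY).astype(np.float32)
A=np.arange(70,165,1.5)
def prof(rs):
    P=np.array([[wproj(c,s,[.5372+r*np.cos(a),-.2730+r*np.sin(a),.06]) for a in np.radians(A)] for r in rs],np.float32)
    return cv2.remap(g,P[...,0],P[...,1],cv2.INTER_LINEAR).mean(0)
for rs in([.040,.0415,.043],[.047,.049,.051]):
    p=prof(rs)
    print(' dark at',[(float(A[i]),int(p[i])) for i in range(1,len(A)-1) if p[i]<=p[i-1] and p[i]<p[i+1] and p[i]<max(p[max(0,i-5):i+6])-25])
E
python3 m.py
```

```text
t 6.0 yaz -22.1 Mz [-0.134 -0.505 -0.002] F [ 2.7 -0.7 -1.8] g 29.999382197856903 [ 0.5377 -0.2738  0.0948] q6 -0.27
 dark at [(86.5, 73), (116.5, 46), (146.5, 45)]
 dark at [(86.5, 70), (92.5, 151), (101.5, 127), (116.5, 21), (131.5, 84), (146.5, 15), (161.5, 79)]
```

{"op": "step_arm", "data": {
  "commands": "0 0 0 0 0 0 3; 0 0 0 0 0 0 6; 0 0 0 0 0 0 8; 0 0 0 0 0 0 8; 0 0 0 0 0 0 8"
}}

```text
time: 6.55
eef_pos: [0.5375, -0.2738, 0.0948]
ee_rot: [0.789, 0.615, 0.0, -0.0]
contact_force: [2.8, -0.0, -1.2]
gripper_width: 0.167
grasp_force: 30.0
```

```bash
python3 m.py
```

```text
t 6.55 yaz -14.1 Mz [-0.054 -0.465 -0.01 ] F [ 2.8 -0.  -1.2] g 29.99954044818878 [ 0.5375 -0.2738  0.0948] q6 -0.41
 dark at [(86.5, 75), (95.5, 150), (116.5, 52), (130.0, 146), (140.5, 144), (146.5, 52)]
 dark at [(86.5, 70), (92.5, 153), (101.5, 134), (116.5, 23), (131.5, 97), (146.5, 15), (161.5, 79)]
```

{"op": "step_arm", "data": {
  "commands": "0 0 0 0 0 0 3; 0 0 0 0 0 0 6; 0 0 0 0 0 0 8; 0 0 0 0 0 0 8; 0 0 0 0 0 0 8"
}}

```text
time: 7.1
eef_pos: [0.5374, -0.2738, 0.0948]
ee_rot: [0.744, 0.669, -0.0, -0.0]
contact_force: [1.7, 0.3, -0.3]
gripper_width: 0.166
grasp_force: 30.0
```

```bash
python3 m.py
```

```text
t 7.1 yaz -6.1 Mz [ 0.027 -0.352  0.009] F [ 1.7  0.3 -0.3] g 29.99957710504532 [ 0.5374 -0.2738  0.0948] q6 -0.55
 dark at [(86.5, 77), (116.5, 54), (128.5, 149), (146.5, 51)]
 dark at [(86.5, 75), (92.5, 157), (101.5, 140), (116.5, 24), (131.5, 99), (136.0, 151), (146.5, 18), (161.5, 83)]
```

26° of slack taken up and the pointer has not moved yet.

{"op": "step_arm", "data": {
  "commands": "0 0 0 0 0 0 3; 0 0 0 0 0 0 6; 0 0 0 0 0 0 8; 0 0 0 0 0 0 8; 0 0 0 0 0 0 8"
}}

```text
time: 7.65
eef_pos: [0.5372, -0.2738, 0.0948]
ee_rot: [0.695, 0.719, -0.0, -0.0]
contact_force: [0.6, -0.0, 0.6]
gripper_width: 0.162
grasp_force: 30.0
```

```bash
python3 m.py
```

```text
t 7.65 yaz 1.9 Mz [ 0.052 -0.236 -0.016] F [ 0.6 -0.   0.6] g 29.999652206897736 [ 0.5372 -0.2738  0.0948] q6 -0.69
 dark at [(88.0, 76), (95.5, 157), (116.5, 58), (130.0, 154), (146.5, 62)]
 dark at [(88.0, 70), (92.5, 160), (101.5, 154), (116.5, 31), (131.5, 114), (146.5, 19), (161.5, 88)]
```

{"op": "step_arm", "data": {
  "commands": "0 0 0 0 0 0 3; 0 0 0 0 0 0 6; 0 0 0 0 0 0 8; 0 0 0 0 0 0 8; 0 0 0 0 0 0 8"
}}

```text
time: 8.2
eef_pos: [0.5372, -0.2738, 0.0947]
ee_rot: [0.644, 0.765, -0.0, -0.0]
contact_force: [1.1, 0.6, 0.5]
gripper_width: 0.168
grasp_force: 30.1
```

```bash
python3 m.py
```

```text
t 8.2 yaz 9.9 Mz [ 0.098 -0.15  -0.159] F [1.1 0.6 0.5] g 30.094511210918427 [ 0.5372 -0.2738  0.0947] q6 -0.83
 dark at [(88.0, 71), (118.0, 58), (130.0, 158), (140.5, 155), (146.5, 65)]
 dark at [(88.0, 39), (95.5, 163), (101.5, 167), (118.0, 34), (131.5, 120), (146.5, 22), (161.5, 102)]
```

The torque is now 0.159 N m, so the slack is used up and the stem is just beginning to move. Turn 20° more, then check.

{"op": "step_arm", "data": {
  "commands": "0 0 0 0 0 0 3; 0 0 0 0 0 0 6; 0 0 0 0 0 0 9; 0 0 0 0 0 0 12; 0 0 0 0 0 0 15; 0 0 0 0 0 0 18; 0 0 0 0 0 0 20; 0 0 0 0 0 0 20; 0 0 0 0 0 0 20"
}}

```text
time: 9.15
eef_pos: [0.5369, -0.2739, 0.0947]
ee_rot: [0.501, 0.866, -0.0, -0.001]
contact_force: [-0.3, 0.0, 2.0]
gripper_width: 0.163
grasp_force: 30.1
```

```bash
python3 m.py; python3 - <<'E'
from h import *
s=bot.read_state();c=bot.camera('wrist')
cv2.imwrite('pics/r4.png',cv2.cvtColor(rect(c,s,(.5372,-.273),.06,n=390),cv2.COLOR_RGB2BGR))
E
```

```text
t 9.15 yaz 29.9 Mz [-0.043  0.173 -0.069] F [-0.3  0.   2. ] g 30.09434401988983 [ 0.5369 -0.2739  0.0947] q6 -1.18
 dark at [(88.0, 78), (112.0, 76), (118.0, 61), (131.5, 158), (148.0, 72)]
 dark at [(88.0, 30), (103.0, 155), (110.5, 92), (118.0, 25), (133.0, 109), (148.0, 21), (163.0, 115)]
```

View pics/r4.png

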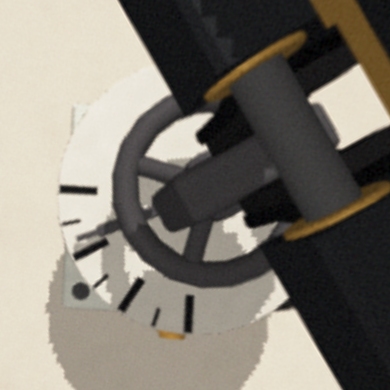

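The pointer (about (85, 235)) stands at ≈111°; the shut mark is at 88° and the target mark at 118°. Turn 7° more.

{"op": "step_arm", "data": {
  "commands": "0 0 0 0 0 0 3; 0 0 0 0 0 0 6; 0 0 0 0 0 0 7; 0 0 0 0 0 0 7; 0 0 0 0 0 0 7"
}}

```text
time: 9.75
eef_pos: [0.5368, -0.274, 0.0947]
ee_rot: [0.447, 0.895, -0.0, -0.001]
contact_force: [-3.0, 0.4, 2.3]
gripper_width: 0.16
grasp_force: 30.1
```

```bash
python3 m.py
```

```text
t 9.75 yaz 36.9 Mz [-0.042  0.551 -0.148] F [-3.   0.4  2.3] g 30.113752484321594 [ 0.5368 -0.274   0.0947] q6 -1.3
 dark at [(88.0, 68), (118.0, 59), (128.5, 156), (131.5, 157), (148.0, 102)]
 dark at [(88.0, 27), (103.0, 142), (118.0, 77), (133.0, 101), (148.0, 17), (163.0, 116)]
```

The pointer has merged with the 118° mark. Release the bar and lift straight up.

{"op": "step_arm", "data": {
  "commands": "50 0 0 0 0 0 0; 100 0 0 0 0 0 0; 100 0 0 0 0 0 0; 100 0 0 0 0 0 0; 100 0 0 0 0 0 0; 100 0 0 0 0 0 0; 100 0 0 0 0 0 0; 100 0 0 0.02 0 0 0; 100 0 0 0.06 0 0 0; 100 0 0 0.1 0 0 0; 100 -0.04 0.02 0.14 0 0 0; 100 -0.08 0.04 0.15 0 0 0; 100 -0.08 0.04 0.15 0 0 0; 100 -0.08 0.04 0.15 0 0 0; 100 -0.08 0.04 0.15 0 0 0"
}}

```text
time: 11.3
eef_pos: [0.4585, -0.2347, 0.2447]
ee_rot: [0.447, 0.895, -0.0, 0.001]
contact_force: [0.0, -0.9, -0.1]
gripper_width: 0.999
grasp_force: 0.0
```

```bash
python3 m.py; python3 - <<'E'
from h import *
s=bot.read_state();c=bot.camera('wrist')
a=rect(c,s,(.5372,-.273),.06,n=390);b=rect(c,s,(.56,-.09),.06,n=390)
cv2.imwrite('pics/r5.png',cv2.cvtColor(np.hstack([b,a]),cv2.COLOR_RGB2BGR))
E
```

```text
t 11.3 yaz 37.0 Mz [-0.037  0.012  0.037] F [ 0.  -0.9 -0.1] g 0.0 [ 0.4585 -0.2347  0.2447] q6 -1.34
 dark at [(88.0, 92), (118.0, 66), (149.5, 127)]
 dark at [(88.0, 56), (103.0, 180), (118.0, 83), (133.0, 125), (148.0, 43), (163.0, 128)]
```

View pics/r5.png

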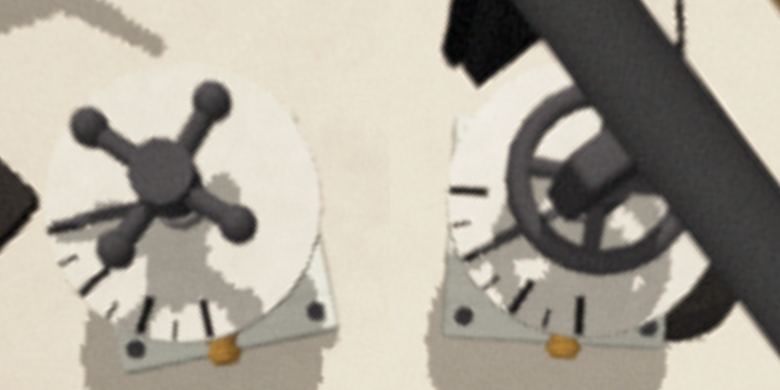

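The wheel valve's pointer (tip near (468, 258)) lies on the second long mark. The cross valve's pointer is still on its first mark, near (55, 228), and the gripper is clear of everything.

```bash
python3 -c "
from cell import bot
print(bot.hand_in())"
```

```text
the job is handed in; nothing more can be done
None
```

I opened the wheel valve by one long division: the last picture shows its pointer on the next long mark, 30° open. The wheel is released, the cross valve is still shut, and the job was handed in at about 11.5 s, with no verdict returned.

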